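Set the bookbinder's spring clamp and hold it open

TASK

Get the bookbinder's clamp ready for the next book. First slide the side stop along its track by its upright grip until its pointer lines up with the small index tab on the rail behind it. Then pull the spring-loaded jaw out by its handle until the jaw's pointer lines up with the index tab on the side rail, and finish while still holding the jaw open there by the handle, because the spring would shut it; leave the stop at its tab and the things lying around undisturbed.

Things in the scene. Friction and masses are not known exactly. Their poses are not given: they have to be found in the camera images.
- clamp: Clamp fixed to the bench: plywood base 310 (x) x 270 (y) x 18 mm, origin at the centre of its underside, x pointing away from the robot, z up. On it (own frame): fixed jaw 14 x 200 mm at x +62, top at 45 mm; front block at x -130, top at 45 mm; stop's track along y at x +95 mm. Rails with tops at 26 mm carry the index tabs: back rail along y at x +143, left rail along x at y +123 mm.
- stop (a joint): Position of the side stop along its track, m: 0 at the clamp's -y end (stop centre at y = -75 mm in the clamp's frame), grows towards the clamp's +y, up to 0.15 (y = +75 mm). No spring: friction of about 2 N, it stays where it is left.
- stop_grip (a point): Middle of the upper part of the stop's upright black grip, 64 mm above the bench. The grip is 32 mm (clamp's x) x 14 mm (clamp's y), from 36 to 81 mm above the bench, on a 36 x 36 mm carriage. A thin steel arm (top 53 mm above the bench) reaches from it over the fixed jaw towards the moving jaw. Axes as the clamp's.
- stop_pointer (a point): Tip of the stop's 5 mm wide steel pointer, on the stop's far (+x) side, 40 mm from the middle of the grip, 30 mm above the bench; at the middle of the stop along y. Axes as the clamp's.
- stop_tab: Index tab for the stop: dark steel block 12 x 12 mm and 22 mm high fixed on the back rail; origin at the centre of its underside, 26 mm above the bench, axes as the clamp's. The stop is set when its pointer and this tab have the same y in the clamp's frame. Always on the +y side of where the stop begins.
- jaw (a joint): How far the moving jaw is pulled out, m: 0 shut (where the spring holds it), grows as the jaw goes towards the clamp's -x (towards the robot), up to 0.085. Spring: about 5 N at 0, plus 1.2 N for each 10 mm, so 10 to 13 N at the tab; let go, it shuts.
- handle_grip (a point): Middle of the moving jaw's pull handle, 82 mm above the bench: a level black bar 12 mm thick, 90 mm long along the clamp's y, on two 8 mm steel posts 72 mm apart. Free space around and below it down to the jaw's top at 48 mm; the jaw is a wooden bar 24 mm (x) x 180 mm (y), centred below the handle; shut, both stand at the clamp's x = 0. Moves with the jaw. Axes as the clamp's.
- jaw_pointer (a point): Tip of the jaw's 5 mm wide steel pointer at the jaw's left (+y) end, 112 mm from the middle of the jaw, 34 mm above the bench; at the same x in the clamp's frame as the handle's bar. Moves with the jaw.
- jaw_tab: Index tab for the jaw: dark steel block 12 x 12 mm and 22 mm high fixed on the left rail; origin at the centre of its underside, 26 mm above the bench, axes as the clamp's. The jaw is far enough out when its pointer and this tab have the same x in the clamp's frame, 40 to 70 mm out.
- notebook: Bystander: loose hardcover notebook 170 x 120 x 22 mm lying to the left of the clamp; origin at the centre of its underside.
- paste_jar: Bystander: loose closed jar with a metal cap, 60 mm diameter, 85 mm high, to the right of the clamp; origin at the centre of its underside.
- folder: Bystander: loose white flat folding stick 150 x 22 x 6 mm, to the right of the clamp; origin at the centre of its underside.

How it is judged:
By the outcome, as a careful person would: the job done as asked, in the order asked, and still so for the second after the job is handed in, while the arm keeps its last pose, push and grip.
It also fails if it takes over 51 s, if anything falls off the work surface, if the arm or the gripper's body presses on something with over 40 N, if the wrist force passes 120 N, or if a joint passes its speed limit or range.

ROBOT

A 6-joint arm with a two-finger parallel gripper is mounted at the origin on the work surface. World frame = base frame: x ahead of the robot, y to its left, z up, the work surface at z = 0. Lengths are in m, angles in rad, forces in N, time in s.
With the tool pointing down it reaches from about 0.275 to 0.75 m from the base axis. Payload 10.2 kg.
Tool frame: the origin (TCP) lies on the centre line of the jaws, within the pads' length; the fingertips stand tcp_to_tips ahead of it and the grasp point (between the pads) lies 3 mm ahead of it (tcp_to_tips is the distance from the TCP to the fingertips, in m); z points along the fingers, y is the direction in which the jaws open and shut (so a half turn about z gives the same grasp; the last joint's range is limited). The gripper opens to 85 mm and grips with 20 to 120 N. Pads are 22 mm wide; open, the fingers measure 114 mm over their backs; the gripper's body (76 mm by 85 mm) begins 54 mm behind the grasp point. The pads swing forward as they close: fully open they stand 13 mm farther back than shut.
Start: joints at [0.879, 0.313, 1.498, -0, 1.331, -0.223], TCP at [0.237, 0.468, 0.214] pointing down, gripper open.
Joint ranges: [-2.94, 2.94], [-0.97, 2.17], [0.19, 2.56], [-1.23, 4.37], [0.02, 3.11], [-2.88, 2.88]. Speed limits (rad/s): [2.39, 2.39, 3.01, 3.14, 3.14, 3.14].

INTERFACE

Orientations are given as a 3x3 rotation matrix whose columns are the frame's x, y, z axes.
In Python, from workcell import * gives the robot as it stands.
- The arm moves only by the tool apply_moves, never from a script. Its argument "series" is one flat list of numbers, 7 for each row, row after row: the opening, from 0 (shut) to 1 (fully open), then the shift along the tool's x, y, z in mm, then the turn, a rotation vector about the tool's x, y, z in degrees. A call has 1 to 12 rows; each row is the pose to reach, as a shift and turn from the pose commanded when the call began, along the tool's axes at that moment; what a row does not reach only later rows make up. A row lasts 1/8 s, in which the tool goes at most 62.5 mm and 10.7 degrees, less where a joint would pass 70% of its speed; a pose out of reach is approached as far as the arm can. A call with a gripper value outside its range is refused whole. The fingers move at their own pace and stop on an object; the grip force is fixed at half the most. Time passes only in rows, so rows that repeat a pose let the fingers close. It gives the time, the measured TCP pose, the force and the opening at its end, in the units of the state.
- sense(): the state, without advancing time (a new reading comes with each control period).
- camera(name): name is "scene" or "top" or "wrist"; returns the picture (384x512x3 uint8, blue, green, red); there is no depth.
- camera_model(name): a dict with "intrinsics" (3x3 intrinsics, pixels), "pose" (4x4, takes a point from camera to world coordinates); the wrist camera has in their place "T_tool_cam" (4x4, takes a point from camera to tool coordinates, whose origin is the TCP and whose axes are the flange's). Camera axes: x right, y up, looking along -z (the intrinsics and any distortion apply to the point x, -y, -z); pixel columns grow to the right and rows downward; lengths in m; the calibration is good to about 2 mm. A picture is of the moment at which its call begins: read the wrist's pose just before it. camera_model takes no time and is no camera call.
- close_job(): hands the job in, once; it reports no verdict.
The state is a dict: "time_s": time; "qpos": joint angles; "joint_vel": joint speeds; "joint_torque": joint torques, N m; "position": TCP position; "orientation": TCP orientation; "wrist_force": force on the tool from outside, world axes, zero at the start; "torque": the same for the moment, N m; "grip_width": finger opening in m.
Only numpy, scipy, OpenCV 4.12 (cv2) and the standard library are available. Lean on these libraries where they do the work, as an engineer would, in place of code of your own. Each camera call takes 0.05 s, during which the arm holds its last target.

## Working session

There is one attempt and no reset: what is moved stays moved. The work goes in short steps, Python scripts to look and compute and a tool call to move; the robot and the scene stay as the last step left them, time stands still between calls to the robot, and variables do not carry over. Pictures are saved under pics/ and viewed, and the job is handed in when it is done.

Besides the shell and the picture viewer there is one more tool, called after "Emit:" as a command line: name --argument value ..., lists and objects as JSON in quotes. apply_moves: Moves the arm, as the interface text tells. Its arguments: {"type":"object","properties":{"series":{"type":"array","items":{"type":"number"}}},"required":["series"]}

```bash
ls; mkdir -p pics
python3 - <<'E'
from workcell import *
import cv2,numpy as np
np.set_printoptions(precision=4,suppress=True)
s=sense()
for k in s: print(k,np.array(s[k]))
for n in ["scene","top","wrist"]:
    print(n,camera_model(n)); cv2.imwrite(f"pics/{n}0.png",camera(n))
E
```

```text
pics
time_s 0.0
qpos [ 0.8786  0.3134  1.4984 -0.      1.331  -0.2234]
joint_vel [-0.0006 -0.0011  0.0001 -0.0002  0.0008 -0.0015]
joint_torque [  0.0002 -41.2268 -25.9741  -0.0002   0.0042   0.    ]
position [0.237  0.4681 0.2131]
orientation [[-0.8921  0.4519 -0.0008]
 [ 0.4519  0.8921 -0.001 ]
 [ 0.0003 -0.0013 -1.    ]]
wrist_force [-0.0783 -0.5731 -0.7663]
torque [-0.0429  0.0591 -0.0263]
grip_width 0.0854269880911667
scene {'intrinsics': array([[496.4498,   0.    , 252.6623],
       [  0.    , 496.4498, 195.9013],
       [  0.    ,   0.    ,   1.    ]]), 'pose': array([[ 0.3654, -0.5806,  0.7276,  1.5322],
       [ 0.9308,  0.2195, -0.2923, -0.3281],
       [ 0.0099,  0.784 ,  0.6206,  0.8958],
       [ 0.    ,  0.    ,  0.    ,  1.    ]])}
top {'intrinsics': array([[389.3345,   0.    , 251.9126],
       [  0.    , 389.3345, 193.0712],
       [  0.    ,   0.    ,   1.    ]]), 'pose': array([[-0.0225,  0.9992, -0.0334,  0.5365],
       [-0.9996, -0.0218,  0.0203,  0.0424],
       [ 0.0196,  0.0338,  0.9992,  1.0766],
       [ 0.    ,  0.    ,  0.    ,  1.    ]])}
wrist {'intrinsics': array([[336.5598,   0.    , 258.8991],
       [  0.    , 336.5598, 192.28  ],
       [  0.    ,   0.    ,   1.    ]]), 'T_tool_cam': array([[-0.0007,  0.9651,  0.2618,  0.0667],
       [ 1.    ,  0.0006,  0.0006, -0.0007],
       [ 0.0004,  0.2618, -0.9651, -0.1607],
       [ 0.    ,  0.    ,  0.    ,  1.    ]])}
```

View pics/top0.png

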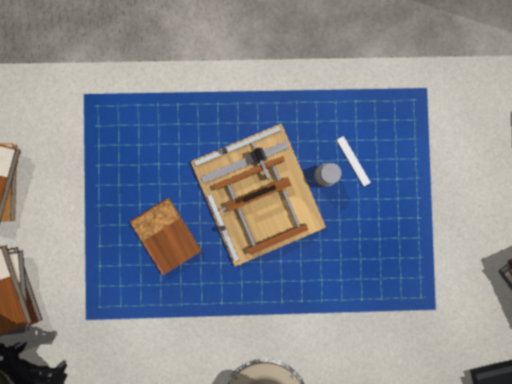

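View pics/scene0.png

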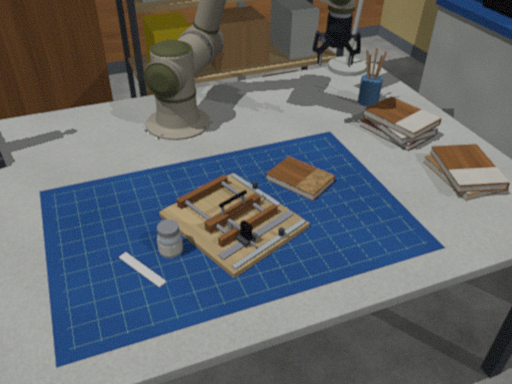

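Run:
```python
import cv2
i=cv2.imread("pics/top0.png"); c=i[90:290,130:370]
cv2.imwrite("pics/top0c.png",cv2.resize(c,None,fx=3,fy=3,interpolation=cv2.INTER_CUBIC))
```

```text
(no output)
```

View pics/top0c.png

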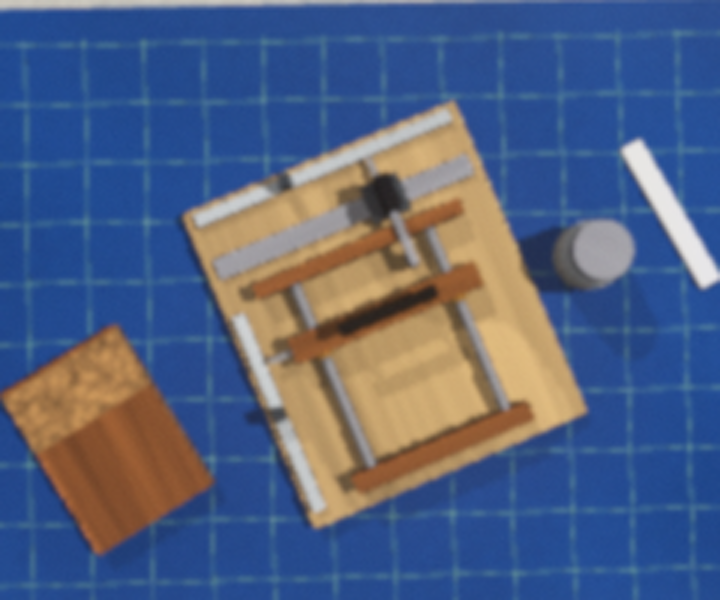

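Run:
```python
import cv2
i=cv2.imread("pics/scene0.png"); c=i[160:280,140:330]
cv2.imwrite("pics/scene0c.png",cv2.resize(c,None,fx=4,fy=4,interpolation=cv2.INTER_CUBIC))
```

```text
(no output)
```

View pics/scene0c.png

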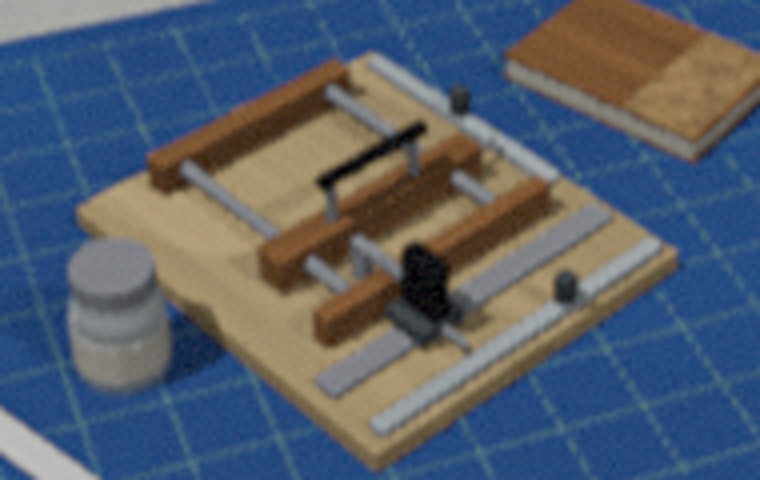

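The top crop (3×) shows the clamp turned. Its base corners are at (188,212), (455,102), (587,412) and (315,528). The stop tab is near (281,182), the grip near (385,195) and the jaw tab near (278,413). The scene crop (4×) shows the same parts. I'll fit the pose from both.

```bash
cat > h.py <<'E'
import numpy as np,cv2
from workcell import *
np.set_printoptions(precision=4,suppress=True)
def proj(n,P,Twc=None):
    m=camera_model(n); T=Twc if Twc is not None else m["pose"]
    p=np.linalg.inv(T)@np.r_[P,1]; K=m["intrinsics"]
    return np.array([K[0,0]*p[0]/-p[2]+K[0,2], K[1,1]*-p[1]/-p[2]+K[1,2]])
def wristT(s):
    T=np.eye(4);T[:3,:3]=s["orientation"];T[:3,3]=s["position"]
    return T@np.array(camera_model("wrist")["T_tool_cam"])
def cw(c,P):
    a=c[2];return np.array([c[0]+np.cos(a)*P[0]-np.sin(a)*P[1],c[1]+np.sin(a)*P[0]+np.cos(a)*P[1],P[2]])
E
cat > fit0.py <<'E'
from h import *
from scipy.optimize import least_squares
t=lambda u,v:(np.array([u,v])+.5)/3-.5+[130,90]
q=lambda u,v:(np.array([u,v])+.5)/4-.5+[140,160]
C=[(.155,.135,.018),(.155,-.135,.018),(-.155,-.135,.018),(-.155,.135,.018)]
obs=[("top",C[0],t(188,212)),("top",C[1],t(455,102)),("top",C[2],t(587,412)),("top",C[3],t(315,528)),
("scene",C[0],q(678,252)),("scene",C[1],q(378,462)),("scene",C[2],q(78,212)),("scene",C[3],q(372,52)),
("top","st",t(281,181)),("scene","st",q(567,276)),("top","jt",t(276,413)),("scene","jt",q(460,92)),
("top","gr",t(385,189)),("scene","gr",q(426,250)),("top","sp",t(366,162)),("scene","sp",q(469,349)),
("top","jp",t(265,360)),("scene","jp",q(497,157))]
def pt(k,p):
    return {"st":(.143,p[3],.048),"jt":(p[4],.123,.048),"gr":(.095,p[5],.081),"sp":(.135,p[5],.03),"jp":(p[6],.112,.034)}[k] if isinstance(k,str) else k
def r(p): return np.concatenate([proj(n,cw(p,pt(k,p)))-o for n,k,o in obs])
s=least_squares(r,[.55,.05,.4,.05,-.05,0,0],loss="soft_l1")
print(s.x); print(r(s.x).reshape(-1,2))
E
python3 fit0.py
```

```text
[ 0.5694  0.0031  0.3773  0.0399 -0.0448 -0.038   0.0033]
[[-1.7752  0.3058]
 [ 0.3928 -1.0151]
 [ 0.895  -0.0085]
 [ 0.1181  0.411 ]
 [ 0.4842 -0.0539]
 [-0.4157 -1.8269]
 [-0.3454 -1.404 ]
 [ 0.4165 -0.1623]
 [ 0.6291 -0.3669]
 [ 0.6813 -0.5108]
 [ 0.792  -0.0506]
 [ 0.6217 -0.365 ]
 [ 0.5399  0.5799]
 [ 0.6522  0.7214]
 [ 0.4163 -1.4486]
 [ 0.6958 -0.8156]
 [ 1.5841 -0.8814]
 [ 0.2118 -3.4229]]
```

Emit:
apply_moves --series '[1, -50, -18, 2, 0, 0, 10.6, 1, -100, -37, 5, 0, 0, 21.2, 1, -150, -55, 7, 0, 0, 31.8, 1, -200, -73, 10, 0, 0, 42.4, 1, -250, -92, 12, 0, 0, 53, 1, -300, -110, 15, 0, 0, 63.6, 1, -350, -128, 17, 0, 0, 74.2, 1, -400, -147, 20, 0, 0, 84.8, 1, -450, -165, 22, 0, 0, 95.4, 1, -500, -183, 25, 0, 0, 106, 1, -550, -201, 27, 0, 0, 116.6, 1, -597, -219, 30, 0, 0, 127.2]'

```text
time_s: 1.65
position: [0.6718, 0.0018, 0.1832]
orientation: [[0.902, 0.432, -0.0], [0.432, -0.902, 0.0], [-0.0, -0.0, -1.0]]
wrist_force: [0.1, 0.6, 1.4]
grip_width: 0.0854
```

Emit:
apply_moves --series '[1, 0, 0, 0, 0, 0, 4.3, 1, 0, 0, 0, 0, 0, 4.3]'

```text
time_s: 1.9
position: [0.6708, 0.003, 0.1829]
orientation: [[0.929, 0.369, -0.001], [0.369, -0.929, 0.0], [-0.001, -0.001, -1.0]]
wrist_force: [0.2, -0.6, 0.5]
grip_width: 0.0849
```

Run:
```python
from h import *
import workcell; print([k for k in dir(workcell) if k[0]!='_'], globals().get("tcp_to_tips"))
s=sense(); print(s["time_s"],s["position"],s["orientation"],s["qpos"])
i=camera("wrist"); cv2.imwrite("pics/w1.png",i); np.save("w1T.npy",wristT(s))
cv2.imwrite("pics/w1b.png",cv2.resize(i,(768,576),interpolation=cv2.INTER_CUBIC))
```

```text
['MotionError', 'camera', 'camera_model', 'close_job', 'sense', 'tcp_to_tips'] 0.022
1.9 [0.6708 0.003  0.1829] [[ 0.9294  0.3691 -0.0012]
 [ 0.3691 -0.9294  0.0002]
 [-0.001  -0.0007 -1.    ]] [-0.1698  0.6678  1.0325  0.      1.4424  1.023 ]
```

View pics/w1b.png

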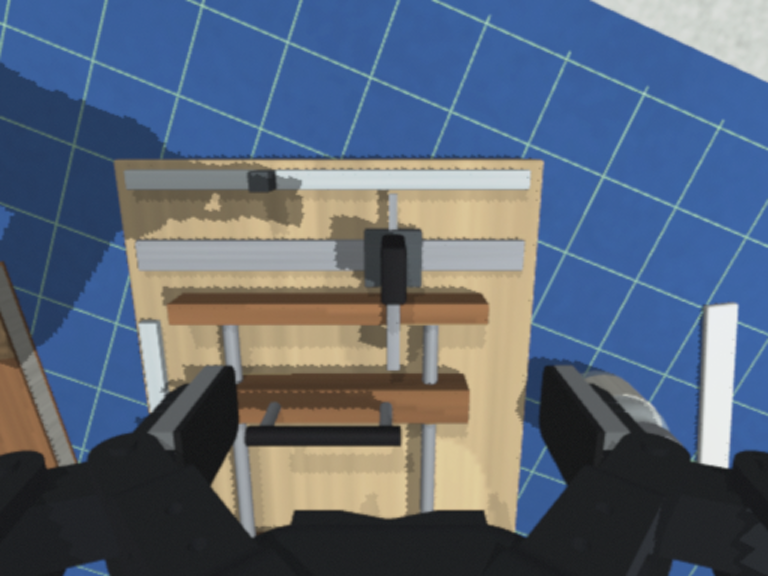

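The wrist picture (1.5×) shows the far base corners at (115,160) and (543,160). The stop tab is near (262,180), the pointer tip at (393,194) and the grip top near (393,241). I'll enlarge it and refine.

Run:
```python
import cv2
i=cv2.imread("pics/w1.png"); c=i[100:210,150:290]
cv2.imwrite("pics/w1c.png",cv2.resize(c,None,fx=5,fy=5,interpolation=cv2.INTER_CUBIC))
```

```text
(no output)
```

View pics/w1c.png

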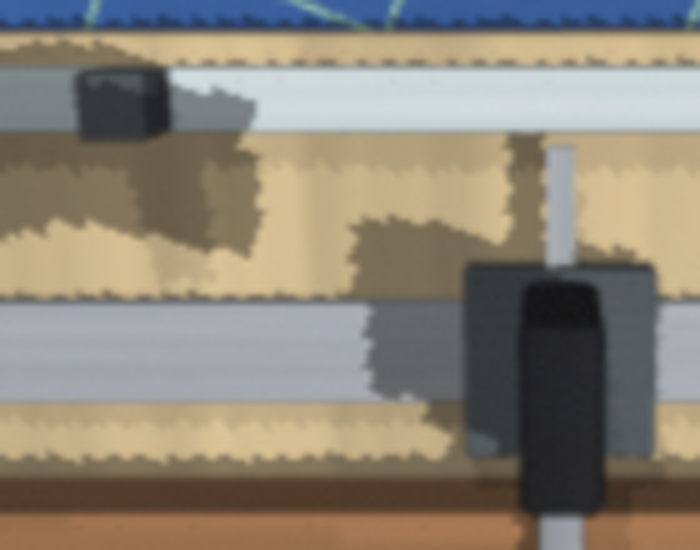

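```bash
cat > fit1.py <<'E'
from h import *
from scipy.optimize import least_squares
T=np.load("w1T.npy")
t=lambda u,v:(np.array([u,v])+.5)/1.5-.5
q=lambda u,v:(np.array([u,v])+.5)/5-.5+[150,100]
obs=[((.155,.135,.018),t(115,160)),((.155,-.135,.018),t(543,160)),
("st",q(115.5,107)),("g1",q(521,330)),("g2",q(604,330)),("g3",q(604,510)),("g4",q(521,510)),("sp",q(560.5,147))]
# jaw bar of handle ends, top edge front z=.088
obs+=[((0,.045,.082),t(247,436)),((0,-.045,.082),t(400,435))]
def pt(k,p):
    if not isinstance(k,str): return k
    return {"st":(.143,p[3],.048),"g1":(.111,p[4]+.007,.081),"g2":(.111,p[4]-.007,.081),"g3":(.079,p[4]-.007,.081),"g4":(.079,p[4]+.007,.081),"sp":(.135,p[4],.03)}[k]
def r(p): return np.concatenate([proj("wrist",cw(p,pt(k,p)),T)-o for k,o in obs])
s=least_squares(r,[.57,.003,.377,.04,-.038])
print(s.x); print(r(s.x).reshape(-1,2))
c=s.x; print("grip",cw(c,(.095,c[4],.064)),"handle",cw(c,(0,0,.082)),"yawdeg",np.degrees(c[2]))
S=sense();R=np.array(S["orientation"])
print("toolshift mm to grip (grasp pt)",R.T@(cw(c,(.095,c[4],.064))-S["position"])*1000)
print("tool yaw err deg",np.degrees(np.arctan2(R[1,0],R[0,0])-c[2]))
E
python3 fit1.py
```

```text
[ 0.569   0.0032  0.3775  0.0365 -0.0403]
[[-1.7742 -0.4774]
 [ 0.9995 -0.5255]
 [-0.     -0.0164]
 [-0.5123 -0.8501]
 [ 0.5888 -0.8503]
 [ 0.2237  1.8204]
 [-0.3328  1.8188]
 [ 0.0334 -0.3074]
 [-0.0476 -0.4951]
 [ 0.7688  0.2049]]
grip [0.6721 0.0008 0.064 ] handle [0.569  0.0032 0.082 ] yawdeg 21.62783539778755
toolshift mm to grip (grasp pt) [  0.4353   3.0558 119.3269]
tool yaw err deg 0.11886487232616966
```

Emit:
apply_moves --series '[0.6, 0.4, 3, 40, 0, 0, 0, 0.6, 0.4, 3, 80, 0, 0, 0, 0.6, 0.4, 3, 105, 0, 0, 0, 0.6, 0.4, 3, 115, 0, 0, 0, 0.6, 0.4, 3, 115, 0, 0, 0, 0, 0.4, 3, 115, 0, 0, 0, 0, 0.4, 3, 115, 0, 0, 0, 0, 0.4, 3, 115, 0, 0, 0, 0, 0.4, 3, 115, 0, 0, 0, 0, 0.4, 3, 115, 0, 0, 0]'

```text
time_s: 3.2
position: [0.6724, 0.0006, 0.0686]
orientation: [[0.93, 0.369, 0.0], [0.369, -0.93, 0.0], [0.0, -0.0, -1.0]]
wrist_force: [-0.2, -0.3, 0.3]
grip_width: -0.0001
```

```bash
cat > snap.py <<'E'
import sys
from h import *
n=sys.argv[1]
s=sense(); print(s["time_s"],s["position"],s["wrist_force"],s["torque"],s["grip_width"]); print(s["orientation"])
i=camera("wrist"); cv2.imwrite(f"pics/{n}.png",i); np.save(f"{n}T.npy",wristT(s))
cv2.imwrite(f"pics/{n}b.png",cv2.resize(i,(768,576),interpolation=cv2.INTER_CUBIC))
E
python3 snap.py w2
```

```text
3.2 [0.6724 0.0006 0.0686] [-0.2004 -0.3382  0.3149] [-0.1217 -0.0214  0.0213] -5.018342351796795e-05
[[ 0.9295  0.3687  0.    ]
 [ 0.3687 -0.9295  0.    ]
 [ 0.     -0.     -1.    ]]
```

View pics/w2b.png

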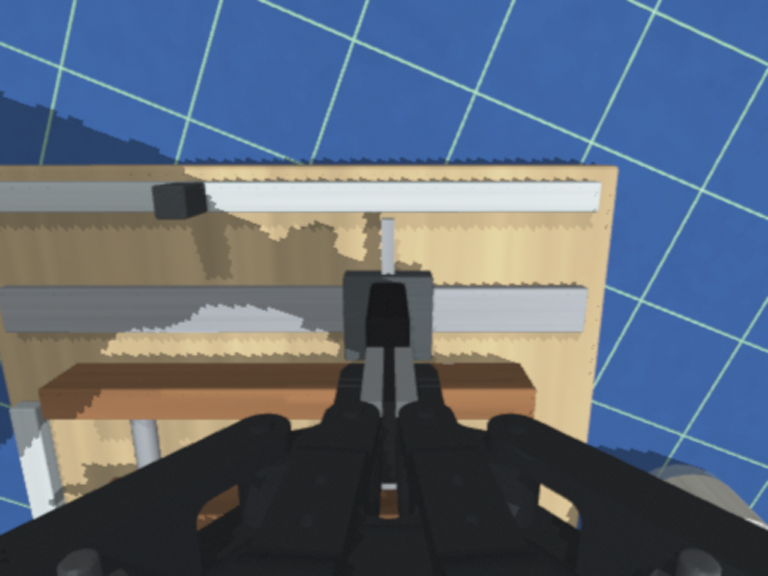

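```bash
python3 - <<'E'
from h import *
c=[ 0.569,0.0032,0.3775]
for n in("w1","w2"):
    T=np.load(n+"T.npy")
    for P in [(.111,-.0403,.081),(.079,-.0403,.081),(.111,-.0403,.036),(.113,-.0403,.036),(.077,-.0403,.036),(.135,-.0403,.03),(.135,-.0403,.018),(.069,0,.045),(.055,0,.045)]:
        print(n,P,(proj("wrist",cw(c,P),T)+.5)*1.5-.5)
T=np.array(camera_model("wrist")["T_tool_cam"])
for P in [(0,0,.022),(0,0,0),(.011,0,.022),(-.011,0,.022),(.011,0,-.01)]: print(P,(proj("wrist",np.array(P),T)+.5)*1.5-.5)
E
python3 - <<'E'
import cv2
i=cv2.imread("pics/w2.png"); c=i[170:300,190:330]
cv2.imwrite("pics/w2c.png",cv2.resize(c,None,fx=5,fy=4.6,interpolation=cv2.INTER_CUBIC))
E
```

```text
w1 (0.111, -0.0403, 0.081) [393.5318 247.3641]
w1 (0.079, -0.0403, 0.081) [393.3917 305.3693]
w1 (0.111, -0.0403, 0.036) [392.905  233.7792]
w1 (0.113, -0.0403, 0.036) [392.9117 230.5345]
w1 (0.077, -0.0403, 0.036) [392.7943 287.2937]
w1 (0.135, -0.0403, 0.03) [392.9135 193.2795]
w1 (0.135, -0.0403, 0.018) [392.7744 191.7338]
w1 (0.069, 0, 0.045) [327.6716 303.5907]
w1 (0.055, 0, 0.045) [328.3894 325.0066]
w2 (0.111, -0.0403, 0.081) [387.4082 317.5777]
w2 (0.079, -0.0403, 0.081) [387.5209 410.8205]
w2 (0.111, -0.0403, 0.036) [387.6934 281.3333]
w2 (0.113, -0.0403, 0.036) [387.6883 276.4192]
w2 (0.077, -0.0403, 0.036) [387.7756 361.0784]
w2 (0.135, -0.0403, 0.03) [387.6623 218.5726]
w2 (0.135, -0.0403, 0.018) [387.7204 214.8576]
w2 (0.069, 0, 0.045) [286.9958 388.6946]
w2 (0.055, 0, 0.045) [288.8342 420.0674]
(0, 0, 0.022) [388.3122 328.4044]
(0, 0, 0) [388.2622 350.264 ]
(0.011, 0, 0.022) [388.2877 300.897 ]
(-0.011, 0, 0.022) [388.3359 355.1009]
(0.011, 0, -0.01) [388.2046 329.8726]
```

View pics/w2c.png

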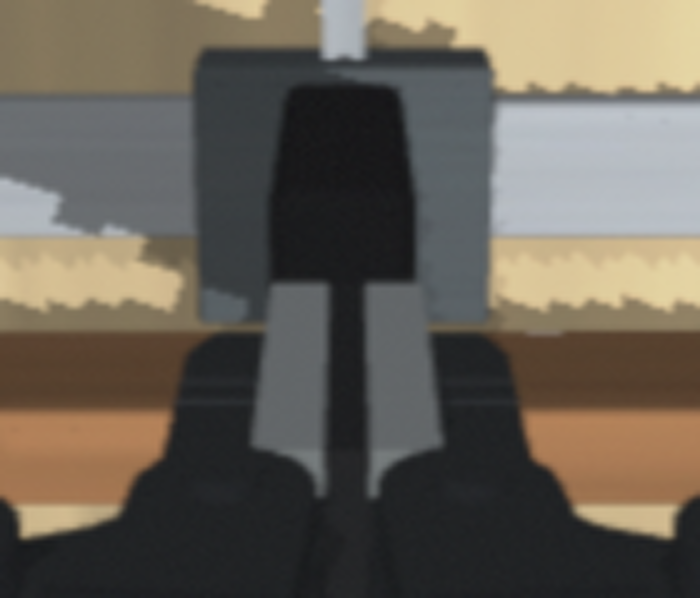

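Grip width reads 0 and the pads look shut, with the black grip visible in front of them. I'll check from the scene camera before acting.

Run:
```python
from h import *
s=sense(); print(s["grip_width"],s["qpos"])
i=camera("scene"); cv2.imwrite("pics/s2.png",i)
cv2.imwrite("pics/s2c.png",cv2.resize(i[140:280,150:320],None,fx=4.5,fy=4.2,interpolation=cv2.INTER_CUBIC))
```

```text
-3.5411633188221944e-05 [-0.173   0.7647  1.1657 -0.      1.2112  1.0202]
```

View pics/s2c.png

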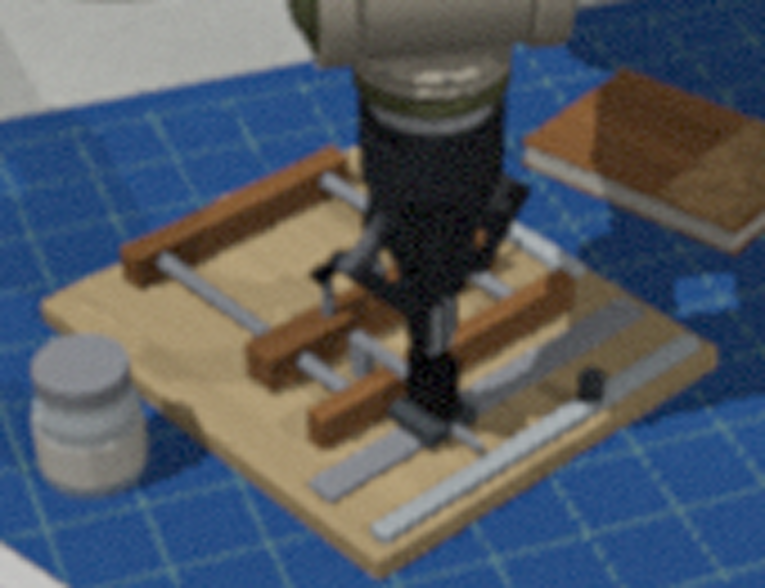

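Run:
```python
from h import *
s=sense();p=np.array(s["position"])
for dz in (-.022,0,.0124,.03,.05): 
    a=proj("scene",p+[0,0,dz]); print(dz,(a-[150,140]+.5)*[4.5,4.2]-.5)
c=[ 0.569,0.0032,0.3775]
for z in(.036,.081): 
  for x in (.079,.111): print((proj("scene",cw(c,(x,-.0403,z)))-[150,140]+.5)*[4.5,4.2]-.5)
# wrist: tip x=+-.011 for tool z
T=np.array(camera_model("wrist")["T_tool_cam"])
for z in (-.05,-.04,-.03,-.02,-.01): print(z,[((proj("wrist",np.array([x,0,z]),T)+.5)*1.5-.5)[1].round(1) for x in(-.011,.0,.011)])
```

```text
-0.022 [433.8728 394.1804]
0 [433.9385 366.8048]
0.0124 [433.9762 351.1066]
0.03 [434.0305 328.4842]
0.05 [434.0934 302.2786]
[414.9124 393.5728]
[453.3608 420.4275]
[414.6184 337.6344]
[453.9437 364.2693]
-0.05 [np.float64(466.8), np.float64(427.8), np.float64(386.9)]
-0.04 [np.float64(444.5), np.float64(407.8), np.float64(369.5)]
-0.03 [np.float64(425.1), np.float64(390.5), np.float64(354.5)]
-0.02 [np.float64(408.2), np.float64(375.4), np.float64(341.4)]
-0.01 [np.float64(393.2), np.float64(362.1), np.float64(329.9)]
```

Emit:
apply_moves --series '[0, 0, 0, -10, 0, 0, 0, 0, 0, 0, -30, 0, 0, 0, 0, 0, 0, -50, 0, 0, 0]'

```text
time_s: 3.68
position: [0.6724, 0.0006, 0.1199]
orientation: [[0.93, 0.369, 0.001], [0.369, -0.93, -0.0], [0.0, 0.0, -1.0]]
wrist_force: [-0.1, 0.1, 0.5]
grip_width: -0.0
```

```bash
python3 snap.py w3;python3 - <<'E'
from h import *
s=sense();p=np.array(s["position"])
i=camera("scene"); cv2.imwrite("pics/s3.png",i)
cv2.imwrite("pics/s3c.png",cv2.resize(i[120:260,150:320],None,fx=4.5,fy=4.2,interpolation=cv2.INTER_CUBIC))
for dz in (-.022,0,.022): print(dz,(proj("scene",p+[0,0,dz])-[150,120]+.5)*[4.5,4.2]-.5)
E
```

```text
3.675 [0.6724 0.0006 0.1199] [-0.0738  0.1119  0.5208] [ 0.0067 -0.0181 -0.031 ] -2.3649262547518343e-05
[[ 0.9295  0.3688  0.0005]
 [ 0.3688 -0.9295 -0.0001]
 [ 0.0005  0.0003 -1.    ]]
-0.022 [434.5934 410.6606]
0 [434.6692 381.722 ]
0.022 [434.7467 352.1174]
```

View pics/w3b.png

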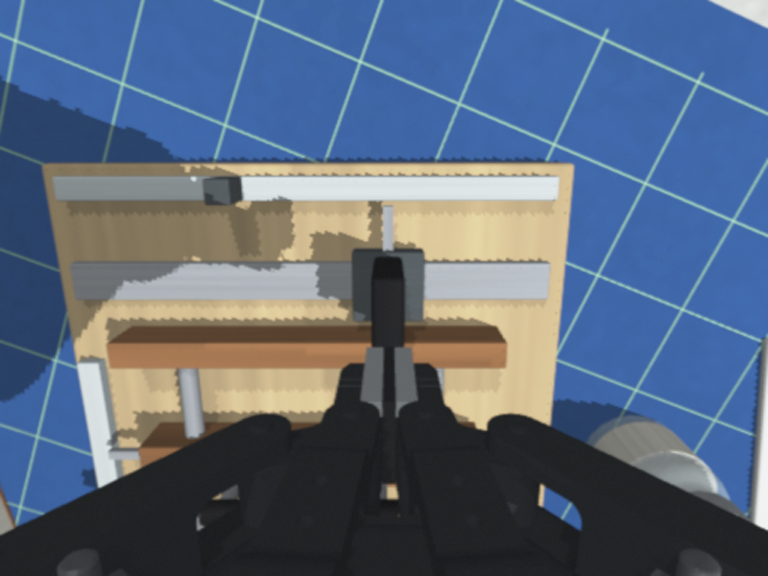

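View pics/s3c.png

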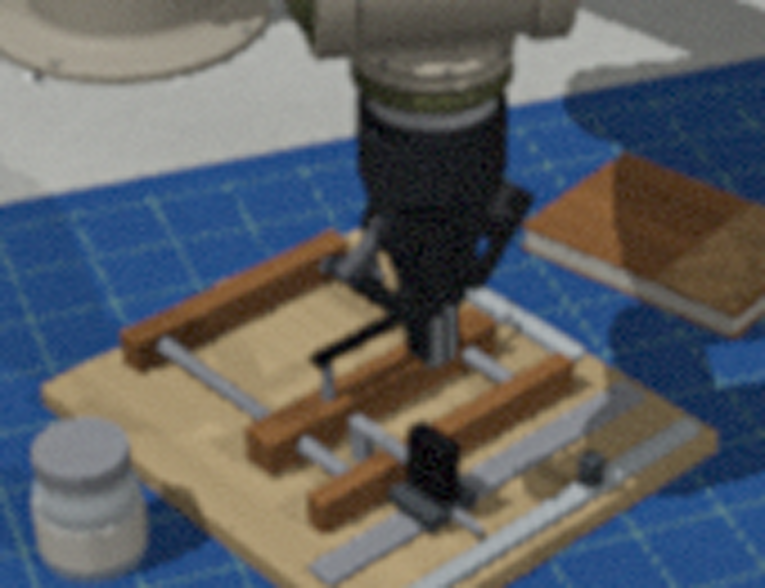

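```bash
python3 - <<'E'
import cv2
i=cv2.imread("pics/w3.png"); 
a=cv2.resize(i[215:300,215:305],None,fx=6,fy=6,interpolation=cv2.INTER_CUBIC)
j=cv2.imread("pics/s3.png"); b=cv2.resize(j[180:220,230:265],None,fx=7,fy=7,interpolation=cv2.INTER_CUBIC)
cv2.imwrite("pics/w3c.png",a);cv2.imwrite("pics/s3d.png",b)
E
cat > tip.py <<'E'
from h import *
s=sense();R=np.array(s["orientation"]);p=np.array(s["position"])
T=np.array(camera_model("wrist")["T_tool_cam"])
for x in (.011,.0):
  for z in (.022,0,-.01,-.015,-.02,-.025,-.03):
    P=np.array([x,0,z]); print(x,z,"scene",proj("scene",p+R@P),"wrist",proj("wrist",P,T))
E
python3 tip.py
```

```text
0.011 0.022 scene [249.2494 220.0079] wrist [258.6892 200.432 ]
0.011 0 scene [249.2921 213.0864] wrist [258.653  212.9559]
0.011 -0.01 scene [249.3118 209.888 ] wrist [258.6334 219.749 ]
0.011 -0.015 scene [249.3218 208.2763] wrist [258.6227 223.4628]
0.011 -0.02 scene [249.3318 206.6563] wrist [258.6113 227.4154]
0.011 -0.025 scene [249.3419 205.0277] wrist [258.5992 231.6306]
0.011 -0.03 scene [249.352  203.3907] wrist [258.5862 236.1353]
0.0 0.022 scene [246.1965 217.8367] wrist [258.7055 218.77  ]
0.0 0 scene [246.2045 210.9269] wrist [258.672  233.3429]
0.0 -0.01 scene [246.2083 207.7342] wrist [258.6538 241.2246]
0.0 -0.015 scene [246.2101 206.1255] wrist [258.6439 245.5269]
0.0 -0.02 scene [246.212  204.5084] wrist [258.6334 250.1005]
0.0 -0.025 scene [246.2139 202.8829] wrist [258.6222 254.972 ]
0.0 -0.03 scene [246.2158 201.2489] wrist [258.6102 260.1714]
```

View pics/w3c.png

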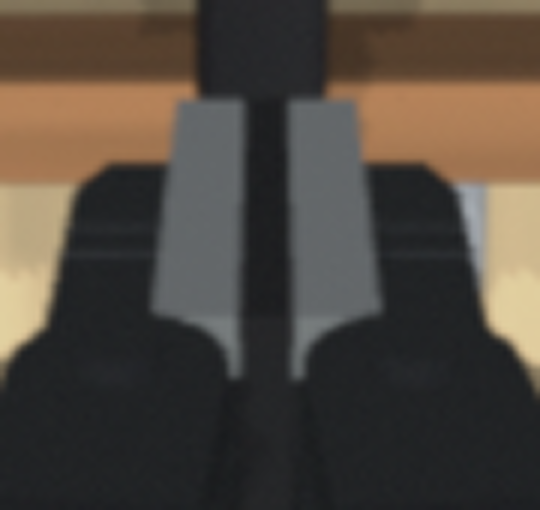

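View pics/s3d.png

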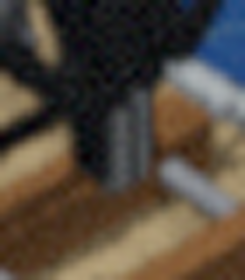

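The fingertips don't agree with the stated offset. The wrist view puts the pad tip at v≈231, and the scene view at row ≈206.6. Both place the tips about 22 mm behind the reported TCP, where the spec says 22 mm ahead. That explains the empty close: the tips were above the grip. I'll allow for the 44 mm difference, go lower and watch for contact.

Emit:
apply_moves --series '[0.6, 0, 0, 0, 0, 0, 0, 0.6, 0, 0, 0, 0, 0, 0, 0.6, 0, 0, 0, 0, 0, 0, 0.6, 0, 0, 25, 0, 0, 0, 0.6, 0, 0, 45, 0, 0, 0, 0.6, 0, 0, 60, 0, 0, 0, 0.6, 0, 0, 75, 0, 0, 0, 0.6, 0, 0, 85, 0, 0, 0, 0.6, 0, 0, 90, 0, 0, 0, 0.6, 0, 0, 90, 0, 0, 0]'

```text
time_s: 5.03
position: [0.6724, 0.0006, 0.0286]
orientation: [[0.93, 0.369, 0.0], [0.369, -0.93, -0.0], [0.0, 0.0, -1.0]]
wrist_force: [0.1, -0.1, -0.2]
grip_width: 0.0515
```

```bash
python3 snap.py w4
```

```text
5.025 [0.6724 0.0006 0.0286] [ 0.0752 -0.1391 -0.1975] [ 0.0211  0.0271 -0.0139] 0.05153142617391981
[[ 0.9295  0.3688  0.    ]
 [ 0.3688 -0.9295 -0.    ]
 [ 0.      0.     -1.    ]]
```

View pics/w4b.png

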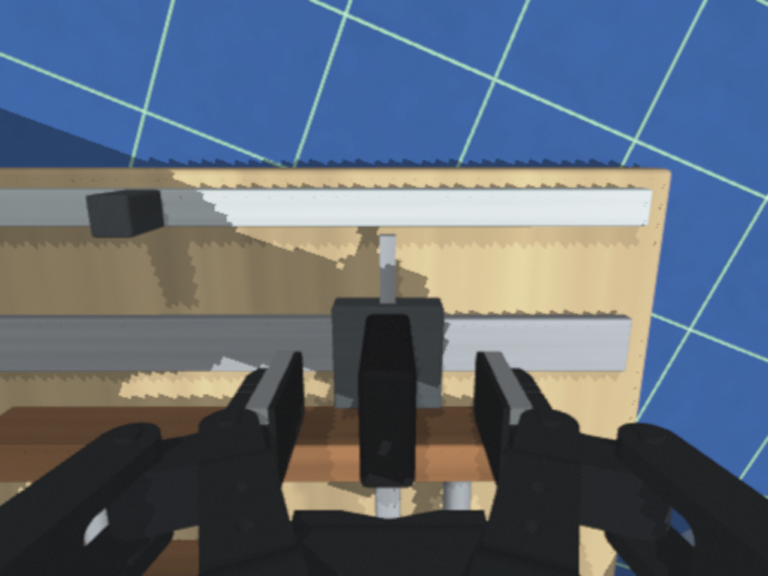

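The grip, at column ≈387, now stands between the pads at columns 303 and 477, with no force reading. Closing.

Emit:
apply_moves --series '[0, 0, 0, 0, 0, 0, 0, 0, 0, 0, 0, 0, 0, 0, 0, 0, 0, 0, 0, 0, 0, 0, 0, 0, 0, 0, 0, 0]'

```text
time_s: 5.58
position: [0.6725, 0.0006, 0.0291]
orientation: [[0.929, 0.369, 0.001], [0.369, -0.929, -0.0], [0.0, 0.0, -1.0]]
wrist_force: [-1.3, -0.2, 4.3]
grip_width: 0.013
```

```bash
python3 snap.py w5;python3 - <<'E'
import cv2
i=cv2.imread("pics/w5.png"); cv2.imwrite("pics/w5c.png",cv2.resize(i[110:210,40:300],None,fx=3,fy=3,interpolation=cv2.INTER_CUBIC))
E
```

```text
5.575 [0.6725 0.0006 0.0291] [-1.3468 -0.2254  4.3379] [ 0.0406  0.2192 -0.0369] 0.012994430229763286
[[ 0.9295  0.3689  0.0006]
 [ 0.3689 -0.9295 -0.0001]
 [ 0.0005  0.0003 -1.    ]]
```

View pics/w5c.png

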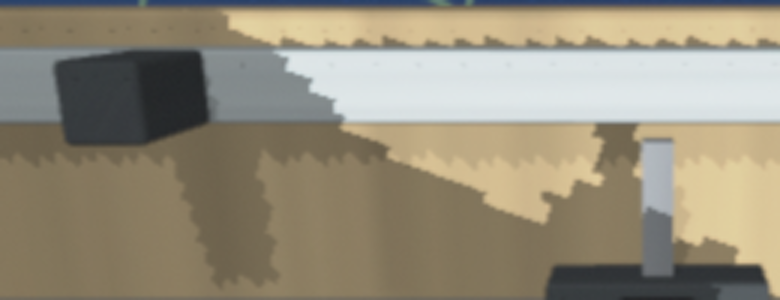

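```bash
cat > ray.py <<'E'
from h import *
def onplane(px,z,T,n="wrist"):
    K=camera_model(n)["intrinsics"]
    d=np.array([(px[0]-K[0,2])/K[0,0],-(px[1]-K[1,2])/K[1,1],-1]); d=T[:3,:3]@d
    return T[:3,3]+d*(z-T[2,3])/d[2]
def toclamp(c,P):
    a=c[2];d=P[:2]-np.array(c[:2]);return np.array([np.cos(a)*d[0]+np.sin(a)*d[1],-np.sin(a)*d[0]+np.cos(a)*d[1],P[2]])
C=[0.569,0.0032,0.3775]
E
python3 - <<'E'
from ray import *
T=np.load("w5T.npy"); q=lambda u,v:(np.array([u,v])+.5)/3-.5+[40,110]
for n,u,v,z in [("TL",55,63,.048),("TR",137,58,.048),("BR",147,143,.048),("BL",68,145,.048),("tip",657,141,.03)]: print(n,toclamp(C,onplane(q(u,v),z,T)))
E
```

```text
TL [0.1488 0.0428 0.048 ]
TR [0.1495 0.0314 0.048 ]
BR [0.1376 0.0316 0.048 ]
BL [0.1373 0.0428 0.048 ]
tip [ 0.135  -0.0406  0.03  ]
```

Emit:
apply_moves --series '[0, 0, -10, 0, 0, 0, 0, 0, 0, -22, 0, 0, 0, 0, 0, 0, -34, 0, 0, 0, 0, 0, 0, -46, 0, 0, 0, 0, 0, 0, -58, 0, 0, 0, 0, 0, 0, -68, 0, 0, 0, 0, 0, 0, -75, 0, 0, 0, 0, 0, 0, -75, 0, 0, 0, 0, 0, 0, -75, 0, 0, 0, 0]'

```text
time_s: 6.75
position: [0.6443, 0.0715, 0.029]
orientation: [[0.929, 0.369, -0.0], [0.369, -0.929, 0.001], [0.0, -0.001, -1.0]]
wrist_force: [-2.8, 0.2, 6.2]
grip_width: 0.0133
```

```bash
python3 snap.py w6;python3 - <<'E'
import cv2
i=cv2.imread("pics/w6.png"); cv2.imwrite("pics/w6c.png",cv2.resize(i[110:210,210:310],None,fx=6,fy=6,interpolation=cv2.INTER_CUBIC))
E
```

```text
6.75 [0.6443 0.0715 0.029 ] [-2.7511  0.2475  6.177 ] [ 0.1426  0.31   -0.006 ] 0.013254361865820699
[[ 0.9293  0.3694 -0.0001]
 [ 0.3694 -0.9293  0.0006]
 [ 0.0002 -0.0006 -1.    ]]
```

View pics/w6c.png

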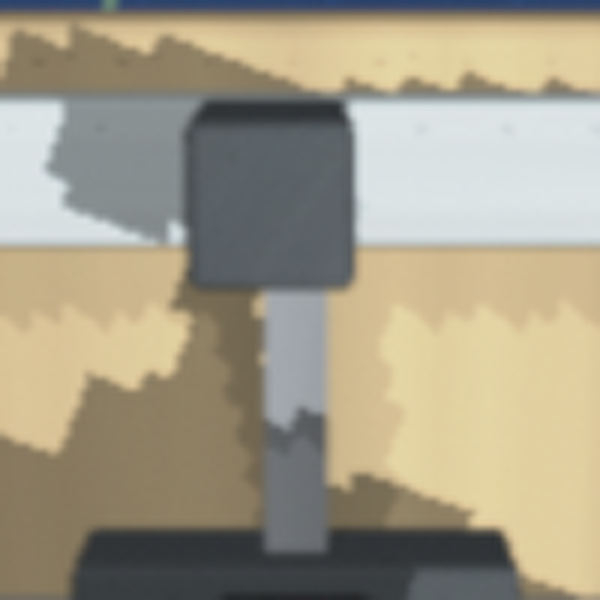

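Run:
```python
from ray import *
T=np.load("w6T.npy"); q=lambda u,v:(np.array([u,v])+.5)/6-.5+[210,110]
for n,u,v,z in [("L",187,200,.048),("R",354,200,.048),("pt",294.5,300,.03),("pt2",296,520,.03),("base L",190,245,.026),("base R",354,245,.026)]: print(n,toclamp(C,onplane(q(u,v),z,T)))
```

```text
L [0.1436 0.0433 0.048 ]
R [0.1436 0.0316 0.048 ]
pt [0.1335 0.0358 0.03  ]
pt2 [0.1152 0.0357 0.03  ]
base L [0.1373 0.0443 0.026 ]
base R [0.1373 0.031  0.026 ]
```

Emit:
apply_moves --series '[0, 0, -1.7, 0, 0, 0, 0, 0, 0, -1.7, 0, 0, 0, 0, 0, 0, -1.7, 0, 0, 0, 0]'

```text
time_s: 7.18
position: [0.6439, 0.0726, 0.0291]
orientation: [[0.929, 0.369, 0.0], [0.369, -0.929, -0.0], [0.0, 0.0, -1.0]]
wrist_force: [-1.0, -1.0, 4.8]
grip_width: 0.0133
```

```bash
python3 snap.py w7;python3 - <<'E'
import cv2
i=cv2.imread("pics/w7.png"); cv2.imwrite("pics/w7c.png",cv2.resize(i[110:210,210:310],None,fx=6,fy=6,interpolation=cv2.INTER_CUBIC))
E
```

```text
7.175 [0.6439 0.0726 0.0291] [-1.0205 -1.0046  4.8487] [-0.2038  0.1264  0.0304] 0.013286272478739368
[[ 0.9294  0.3691  0.0005]
 [ 0.3691 -0.9294 -0.0001]
 [ 0.0004  0.0002 -1.    ]]
```

View pics/w7c.png

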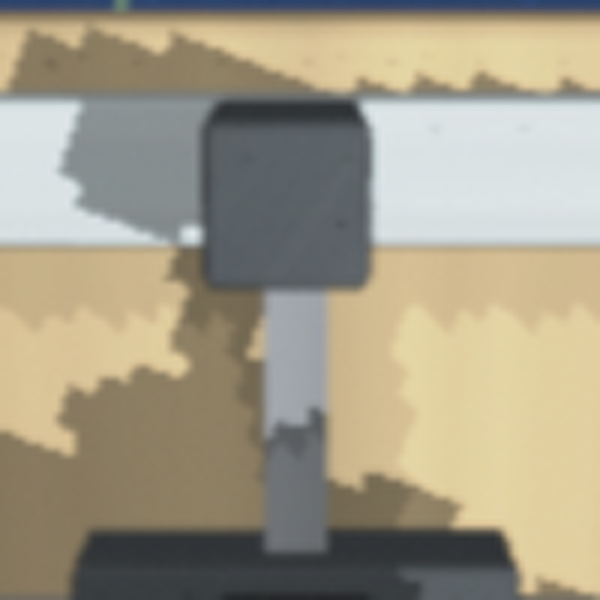

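Run:
```python
from ray import *
T=np.load("w7T.npy"); q=lambda u,v:(np.array([u,v])+.5)/6-.5+[210,110]
for n,u,v,z in [("L",205,200,.048),("R",369,200,.048),("pt",295,300,.03),("pt2",296,520,.03)]: print(n,toclamp(C,onplane(q(u,v),z,T)))
```

```text
L [0.1436 0.0431 0.048 ]
R [0.1436 0.0316 0.048 ]
pt [0.1335 0.0368 0.03  ]
pt2 [0.1152 0.0367 0.03  ]
```

Emit:
apply_moves --series '[0, 0, -0.6, 0, 0, 0, 0, 0, 0, -0.6, 0, 0, 0, 0, 0.6, 0, -0.6, 0, 0, 0, 0, 0.6, 0, -0.6, 0, 0, 0, 0, 0.6, 0, -0.6, 0, 0, 0, 0, 0.6, 0, -0.6, 0, 0, 0, 0, 0.6, 0, -0.6, -20, 0, 0, 0, 0.6, 0, -0.6, -60, 0, 0, 0, 0.6, 0, -0.6, -100, 0, 0, 0, 0.6, 0, -0.6, -120, 0, 0, 0, 0.6, 0, -0.6, -120, 0, 0, 0]'

```text
time_s: 8.6
position: [0.6447, 0.0724, 0.1514]
orientation: [[0.93, 0.369, 0.005], [0.369, -0.93, -0.0], [0.004, 0.002, -1.0]]
wrist_force: [-1.0, 0.2, -0.7]
grip_width: 0.0516
```

```bash
python3 snap.py w8;python3 - <<'E'
import cv2
i=cv2.imread("pics/w8.png"); cv2.imwrite("pics/w8c.png",cv2.resize(i[100:200,210:310],None,fx=6,fy=6,interpolation=cv2.INTER_CUBIC))
E
```

```text
8.6 [0.6447 0.0724 0.1514] [-0.9933  0.1588 -0.7019] [ 0.0215  0.0327 -0.0005] 0.05159766376007395
[[ 0.9295  0.3688  0.0046]
 [ 0.3688 -0.9295 -0.0003]
 [ 0.0042  0.002  -1.    ]]
```

View pics/w8c.png

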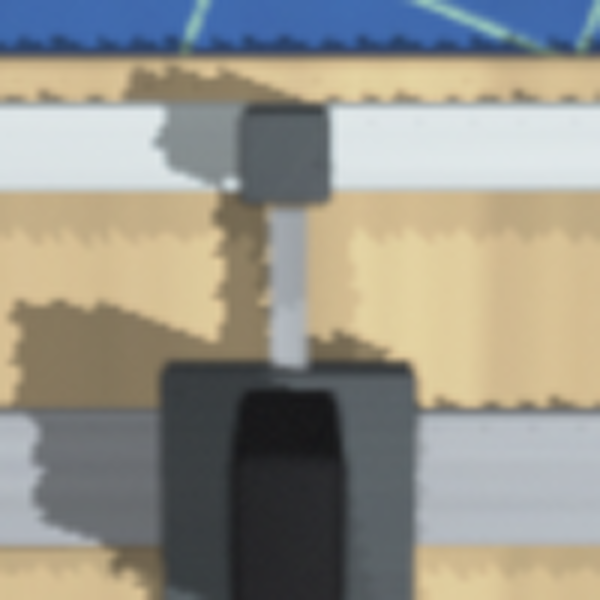

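View pics/w8b.png

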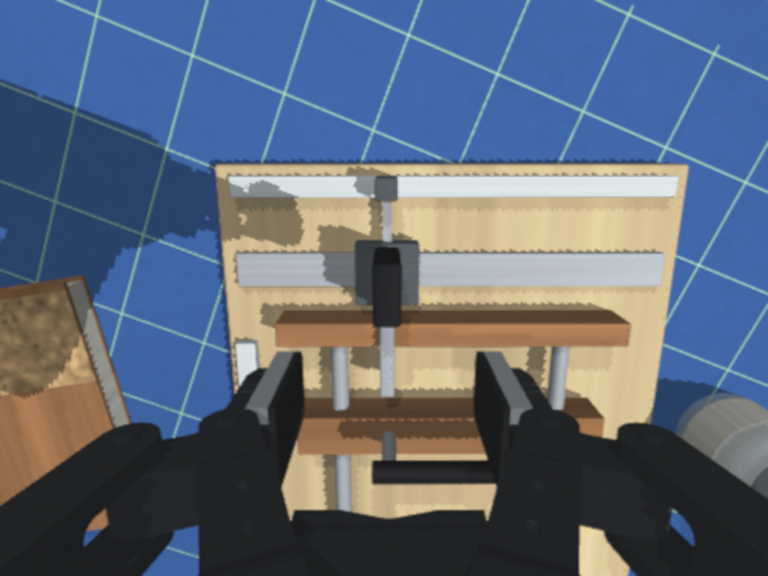

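Run:
```python
from ray import *
T=np.load("w8T.npy"); q=lambda u,v:(np.array([u,v])+.5)/6-.5+[210,100]
for n,u,v,z in [("L",241,155,.048),("R",328.5,155,.048),("pt",288,215,.03),("pt2",289.5,350,.03)]: print(n,toclamp(C,onplane(q(u,v),z,T)))
S=sense();R=np.array(S["orientation"]);p=S["position"]
tgt=cw(C,(0,0,.160)); print(R.T@(tgt-p)*1000)
```

```text
L [0.1434 0.0432 0.048 ]
R [0.1433 0.0319 0.048 ]
pt [0.134  0.0372 0.03  ]
pt2 [0.1152 0.037  0.03  ]
[-95.216   36.7521 -10.6657]
```

Emit:
apply_moves --series '[0.6, -11, 4, 0, 0, 0, -10, 0.6, -22, 8, 0, 0, 0, -20, 0.6, -33, 12, 0, 0, 0, -30, 0.6, -44, 17, 0, 0, 0, -40, 0.6, -55, 21, 0, 0, 0, -50, 0.6, -66, 25, 0, 0, 0, -60, 0.6, -77, 29, 0, 0, 0, -70, 0.6, -88, 33, 0, 0, 0, -80, 0.6, -95, 37, 0, 0, 0, -90, 0.6, -95, 37, 0, 0, 0, -90]'

```text
time_s: 9.9
position: [0.5686, 0.0029, 0.1478]
orientation: [[-0.367, 0.93, -0.002], [0.93, 0.367, 0.0], [0.001, -0.001, -1.0]]
wrist_force: [-0.5, 0.2, -0.4]
grip_width: 0.0511
```

```bash
python3 snap.py w9
```

```text
9.9 [0.5686 0.0029 0.1478] [-0.5411  0.2003 -0.4319] [ 0.004  -0.007   0.0139] 0.05108075076071989
[[-0.3667  0.9303 -0.0017]
 [ 0.9303  0.3667  0.0003]
 [ 0.0009 -0.0014 -1.    ]]
```

View pics/w9b.png

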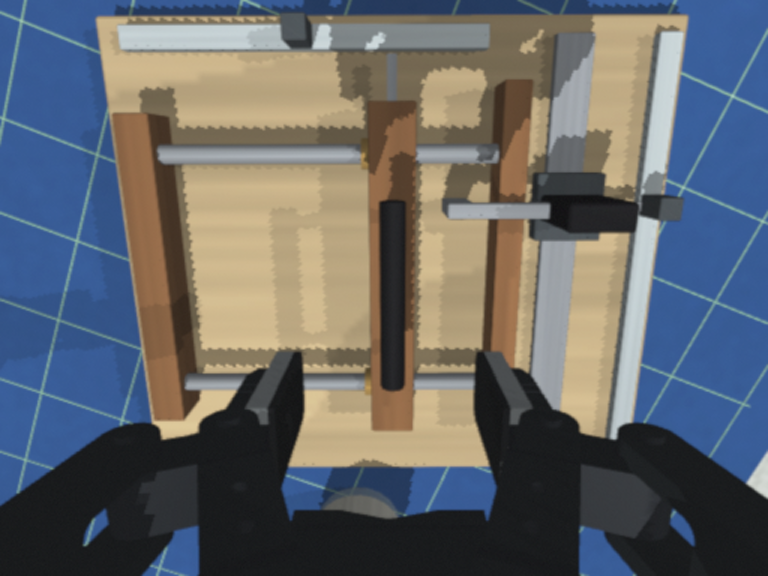

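Here the bar runs along column ≈392, rows 200–390. The jaw tab is near (295,28) and the jaw pointer near (391,75).

Run:
```python
import cv2
i=cv2.imread("pics/w9.png"); cv2.imwrite("pics/w9c.png",cv2.resize(i[0:90,170:290],None,fx=6,fy=6,interpolation=cv2.INTER_CUBIC))
from ray import *
T=np.load("w9T.npy"); t=lambda u,v:(np.array([u,v])+.5)/1.5-.5
for n,u,v,z in [("bar top end",392,201,.085),("bar bot end",392.5,389,.085)]: print(n,toclamp(C,onplane(t(u,v),z,T)))
s=sense();print(toclamp(C,np.array(s["position"])))
```

```text
bar top end [0.0001 0.0451 0.085 ]
bar bot end [ 0.0002 -0.0451  0.085 ]
[-0.0002 -0.      0.1479]
```

View pics/w9c.png

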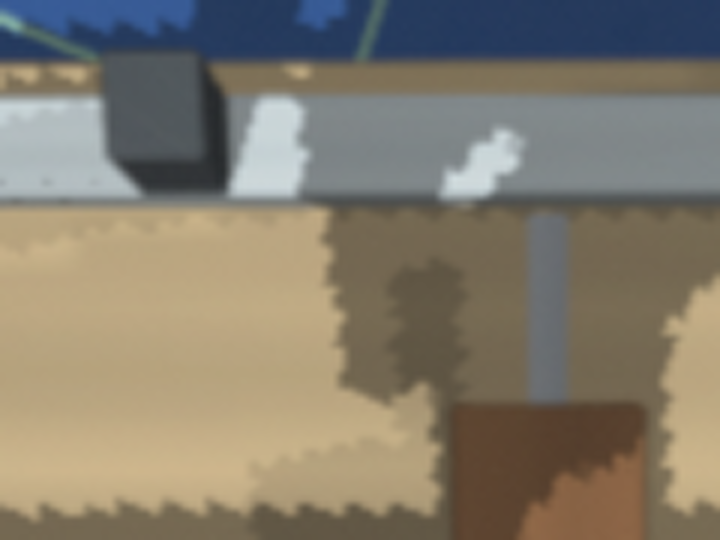

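Run:
```python
from ray import *
T=np.load("w9T.npy"); q=lambda u,v:(np.array([u,v])+.5)/6-.5+[170,0]
for n,u,v,z in [("TL",104,54,.048),("TR",204,53,.048),("BL",108,159,.048),("BR",208,160,.048),("tip",548,213,.034)]: print(n,toclamp(C,onplane(q(u,v),z,T)))
```

```text
TL [-0.0516  0.1284  0.048 ]
TR [-0.0399  0.1285  0.048 ]
BL [-0.0517  0.1172  0.048 ]
BR [-0.04    0.1171  0.048 ]
tip [0.0002 0.1137 0.034 ]
```

Emit:
apply_moves --series '[0.6, 0, 0, 30, 0, 0, 0, 0.6, 0, 0, 60, 0, 0, 0, 0.6, 0, 0, 85, 0, 0, 0, 0.6, 0, 0, 100, 0, 0, 0, 0.6, 0, 0, 106, 0, 0, 0, 0.6, 0, 0, 106, 0, 0, 0, 0, 0, 0, 106, 0, 0, 0, 0, 0, 0, 106, 0, 0, 0, 0, 0, 0, 106, 0, 0, 0, 0, 0, 0, 106, 0, 0, 0]'

```text
time_s: 11.2
position: [0.5701, 0.0032, 0.0433]
orientation: [[-0.369, 0.93, 0.003], [0.93, 0.369, 0.0], [-0.001, 0.002, -1.0]]
wrist_force: [3.6, 2.9, 3.3]
grip_width: 0.0099
```

```bash
python3 snap.py w10
```

```text
11.2 [0.5701 0.0032 0.0433] [3.6001 2.9345 3.3486] [ 0.4528 -0.6603  0.0107] 0.009945254171313119
[[-0.3687  0.9296  0.0026]
 [ 0.9296  0.3687  0.    ]
 [-0.0009  0.0025 -1.    ]]
```

View pics/w10b.png

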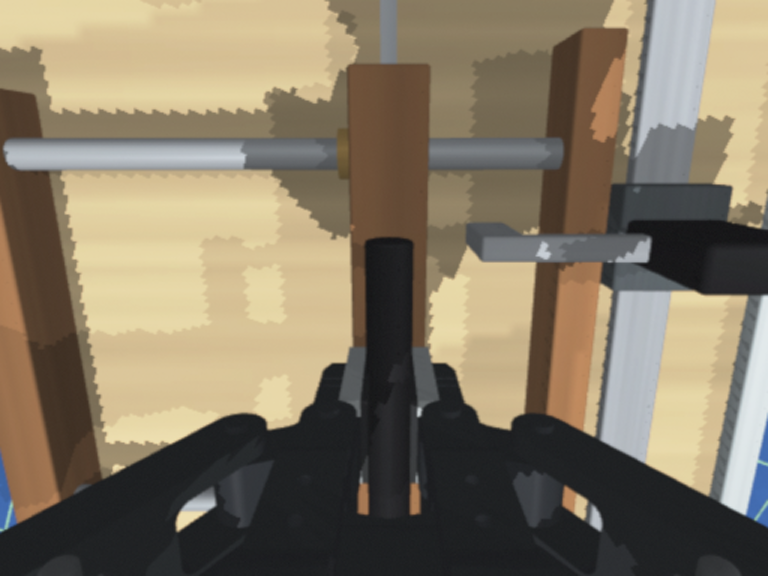

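The bar is held between the pads, grip width 10 mm. Pulling.

Emit:
apply_moves --series '[0, 0, -6, 0, 0, 0, 0, 0, 0, -13, 0, 0, 0, 0, 0, 0, -20, 0, 0, 0, 0, 0, 0, -27, 0, 0, 0, 0, 0, 0, -34, 0, 0, 0, 0, 0, 0, -40, 0, 0, 0, 0, 0, 0, -44, 0, 0, 0, 0, 0, 0, -46, 0, 0, 0, 0, 0, 0, -46, 0, 0, 0, 0, 0, 0, -46, 0, 0, 0, 0]'

```text
time_s: 12.5
position: [0.528, -0.0136, 0.0433]
orientation: [[-0.368, 0.93, 0.004], [0.93, 0.368, 0.0], [-0.001, 0.004, -1.0]]
wrist_force: [8.6, 5.0, 0.7]
grip_width: 0.0101
```

```bash
python3 snap.py w11
python3 - <<'E'
from ray import *
s=sense();print(toclamp(C,np.array(s["position"])))
i=camera("top"); cv2.imwrite("pics/t11c.png",cv2.resize(i[150:270,190:320],None,fx=5,fy=5,interpolation=cv2.INTER_CUBIC))
i=camera("scene"); cv2.imwrite("pics/s11.png",i);cv2.imwrite("pics/s11c.png",cv2.resize(i[160:280,140:330],None,fx=4,fy=4,interpolation=cv2.INTER_CUBIC))
E
```

```text
12.5 [ 0.528  -0.0136  0.0433] [8.5721 5.0452 0.7488] [ 0.7823 -1.3235  0.0161] 0.01009018014585621
[[-0.3685  0.9296  0.0044]
 [ 0.9296  0.3685  0.0003]
 [-0.0013  0.0042 -1.    ]]
[-0.0443 -0.0005  0.0433]
```

View pics/w11b.png

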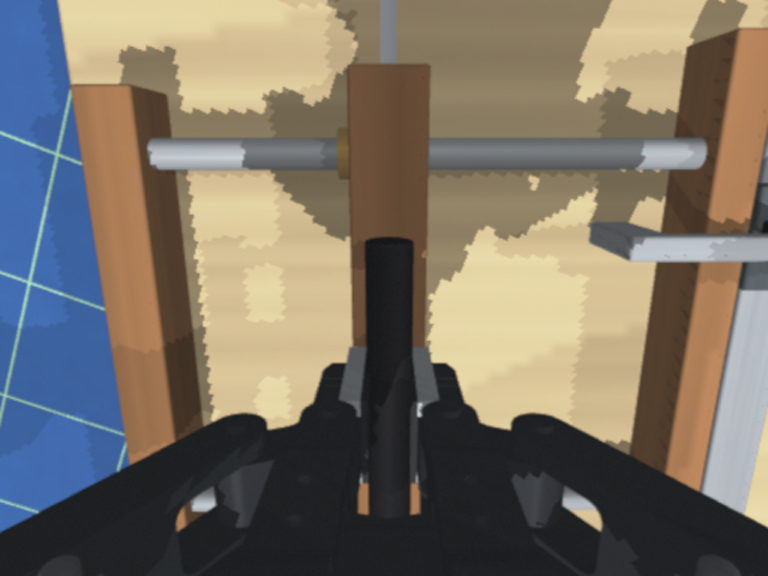

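View pics/t11c.png

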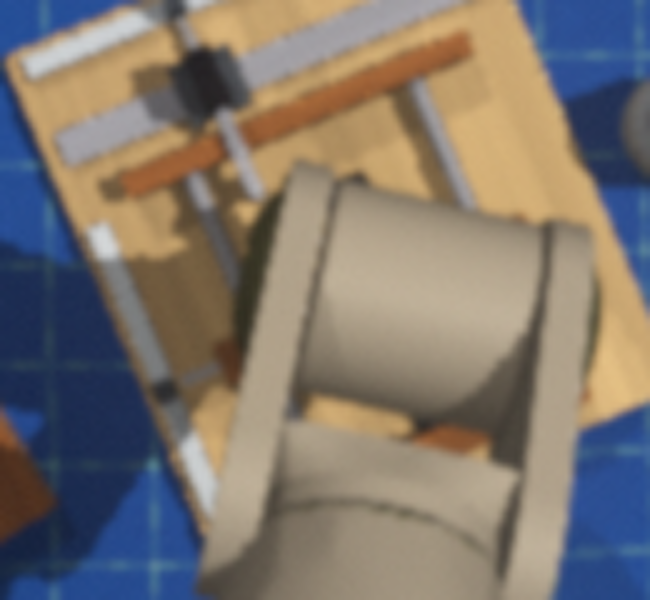

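View pics/s11c.png

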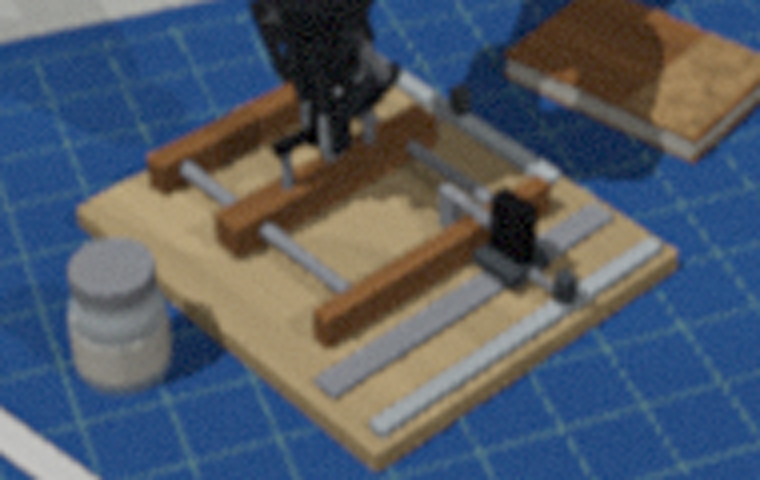

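Run:
```python
from ray import *
t=lambda u,v:(np.array([u,v])+.5)/1.5-.5
for w in("w10","w11"):
  T=np.load(w+"T.npy")
  for n,u,v,z in [("pt",388.5,30,.034),("pt",388,10,.034),("jL",348,66,.048),("jR",430,66,.048),("bar",388.5,243,.082)]: print(w,n,toclamp(C,onplane(t(u,v),z,T)))
i=cv2.imread("pics/w11.png"); cv2.imwrite("pics/w11c.png",cv2.resize(i[0:60,220:300],None,fx=8,fy=8,interpolation=cv2.INTER_CUBIC))
```

```text
w10 pt [0.0002 0.1016 0.034 ]
w10 pt [0.     0.1071 0.034 ]
w10 jL [-0.0114  0.0893  0.048 ]
w10 jR [0.012  0.0893 0.048 ]
w10 bar [0.0001 0.0442 0.082 ]
w11 pt [-0.045   0.1015  0.034 ]
w11 pt [-0.0452  0.107   0.034 ]
w11 jL [-0.0567  0.0892  0.048 ]
w11 jR [-0.0332  0.0892  0.048 ]
w11 bar [-0.0453  0.0441  0.082 ]
```

View pics/w11c.png

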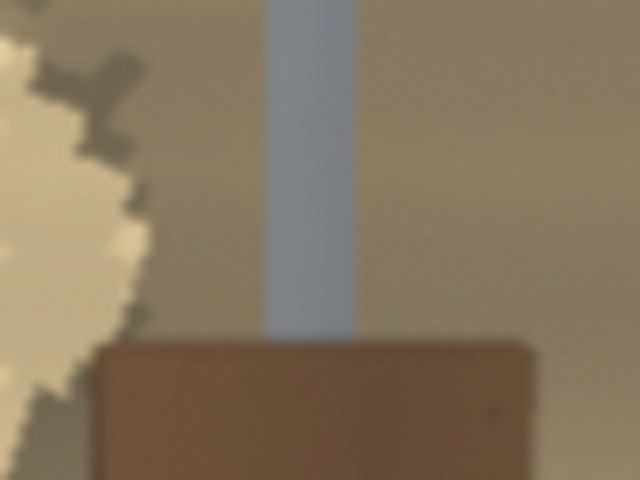

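Emit:
apply_moves --series '[0, 0, -0.8, 0, 0, 0, 0, 0, 0, -0.8, 0, 0, 0, 0, 0, 0, -0.8, 0, 0, 0, 0, 0, 0, -0.8, 0, 0, 0, 0]'

```text
time_s: 13.15
position: [0.5274, -0.0139, 0.0434]
orientation: [[-0.368, 0.93, 0.004], [0.93, 0.368, 0.0], [-0.001, 0.004, -1.0]]
wrist_force: [8.9, 5.7, 0.4]
grip_width: 0.0103
```

```bash
python3 snap.py w12
python3 - <<'E'
from ray import *
s=sense();print(toclamp(C,np.array(s["position"])))
i=cv2.imread("pics/w12.png"); cv2.imwrite("pics/w12c.png",cv2.resize(i[0:60,220:300],None,fx=8,fy=8,interpolation=cv2.INTER_CUBIC))
i=camera("top"); cv2.imwrite("pics/t12.png",i);cv2.imwrite("pics/t12c.png",cv2.resize(i[195:250,200:250],None,fx=10,fy=10,interpolation=cv2.INTER_CUBIC))
# predicted px in top crop
for n,P in [("tabtop",(-.0458,.123,.048)),("tip",(-.046,.112,.034)),("shaft",(-.046,.095,.034))]: print(n,(proj("top",cw(C,P))-[200,195]+.5)*10-.5)
E
```

```text
13.15 [ 0.5274 -0.0139  0.0434] [8.9366 5.6769 0.3519] [ 0.8326 -1.3138 -0.0254] 0.010293395565329135
[[-0.3685  0.9296  0.0045]
 [ 0.9296  0.3685  0.0003]
 [-0.0014  0.0043 -1.    ]]
[-0.045  -0.0005  0.0433]
tabtop [230.3966 332.4335]
tip [271.6567 314.094 ]
shaft [330.4099 289.1888]
```

View pics/t12c.png

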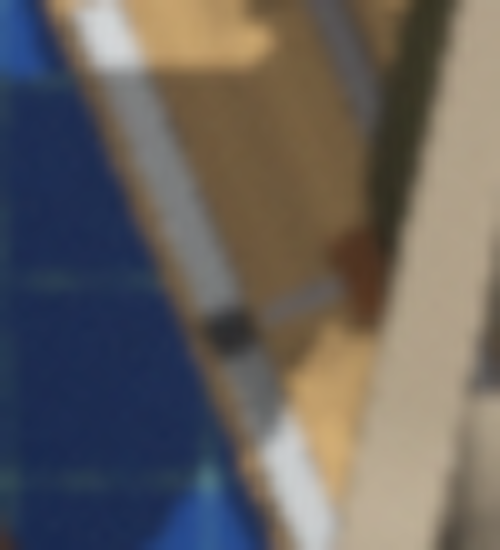

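View pics/w12c.png

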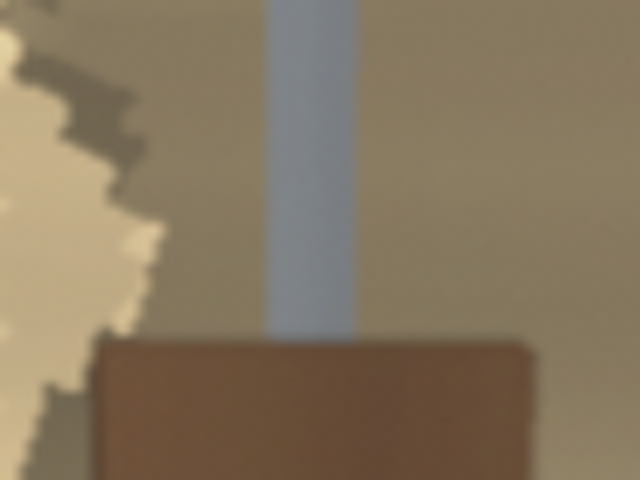

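Jaw pointer x is −45.9 mm against −45.8 mm for its tab. In the top view the tab at (232,330) and the pointer shaft at (300,302) match the prediction. The hold is steady at about 10.6 N. Handing in.

```bash
python3 -c "
from workcell import *
s=sense();print(s['time_s'],s['position'],s['grip_width']);print(close_job())"
```

```text
13.25 [ 0.5273405  -0.01382576  0.04332153] 0.0097563182138262
the job is handed in; nothing more can be done
None
```

The stop is set at its tab and the jaw is held open at its tab. I handed the job in at 13.25 s with the gripper still on the handle.

- **Stop:** I slid it about 78 mm by its grip and let go. With the gripper clear, its pointer measured y = 37.2 mm against 37.5 mm for the tab. I didn't touch it after that; the later scene picture shows it still at the tab.
- **Jaw:** I pulled it out about 46 mm. Its pointer is at x = −45.9 mm against −45.8 mm for the tab. The pull on the handle is steady at about 10.6 N, with no slip seen. The tab was out of the wrist camera's view during the pull, so its −45.8 mm was measured beforehand. The coarser top view agreed.
- **Bystanders:** the arm never went near the notebook, jar or folder. The jar and notebook looked unmoved in the later pictures; I did not check the folder separately.

**Disagreement with the spec:** `tcp_to_tips` reads 22 mm ahead of the TCP, but the cameras put the fingertips about 22 mm behind it. Because of this my first grasp closed on air above the stop's grip, without touching anything. I corrected by 44 mm, and both grasps then held: widths 13 mm on the 14 mm grip and 10 mm on the 12 mm bar.

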